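# Square a plate to the drill-stand fence and clamp it

## Robot

A 6-joint arm with a two-finger parallel gripper is mounted at the origin on the work surface. World frame = base frame: x ahead of the robot, y to its left, z up, the work surface at z = 0. Lengths are in m, angles in degrees, forces in N, time in s.
With the tool pointing down it reaches from about 0.375 to 0.9 m from the base axis. Payload 3.1 kg.
Tool frame: the origin (TCP) lies at the very end of the fingers, on their centre line; the grasp point (between the pads) lies 19 mm behind it; z points along the fingers, y is the line along which they close (so a half turn about z gives the same grasp; the last joint's range is limited). The gripper opens to 85 mm and grips with 20 to 120 N. Pads are 22 mm wide; open, the fingers measure 114 mm over their backs; the gripper's body (76 mm by 85 mm) begins 54 mm behind the grasp point. The pads swing forward as they close: fully open they stand 13 mm farther back than shut.
Start: joints at [61.564, 30.224, 82.088, -0, 67.689, -10.227], TCP at [0.195, 0.594, 0.231] pointing down, gripper open.
Joint ranges: [-176.69, 176.69], [-43.24, 126.21], [12.49, 139.97], [-82, 262], [0, 151.66], [-163.58, 163.58]. Speed limits (degrees/s): [159.86, 159.86, 180, 180, 180, 180].

## Interface

Orientations are given as a 3x3 rotation matrix whose columns are the frame's x, y, z axes.
In Python, from bench import r gives the robot as it stands.
- The arm moves only by the shell command python3 -m crank 'ROWS'. ROWS is JSON, one flat list of numbers, 5 for each row, row after row: the shift along the tool's x, y, z in mm, then the turn about the tool's z in degrees, then the opening, from 0 (shut) to 1 (fully open). In form: [dx, dy, dz, yaw, grip, dx, dy, dz, yaw, grip, ...]. A call has 1 to 5 rows; each row shifts and turns the commanded pose from where the row before left it, along the tool's axes as they then stand; what a row does not reach is not made up. A row lasts 1/10 s, in which the tool goes at most 50 mm and 8.59 degrees, less where a joint would pass 70% of its speed; a pose out of reach is approached as far as the arm can. A call is refused whole if a number of a shift passes 50 or a number of a turn 8.59, either way. A call with a gripper value outside its range is refused whole. The fingers move at their own pace and stop on an object; the grip force is fixed at half the most. Time passes only in rows, so rows that do not move let the fingers close. It gives the time, the measured TCP pose, the force, the opening and the grip force at its end, in the units of the state.
- r.state(): the state, without advancing time (a new reading comes with each control period).
- r.grab_frame(name): name is "scene" or "top"; returns (picture, depth): 384x512x3 uint8, red, green, blue; 384x512 float32, m along the optical axis (not along the pixel's ray), 0 where there is no reading.
- r.calibration(name): a dict with "fx", "fy", "cx", "cy" (pixels), "k1" (the pictures are not rectified: a ray, as slopes to the right and down, at radius r is drawn at 1 + k1 r^2 times it, then the intrinsics apply), "extrinsics" (4x4, takes a point from world to camera coordinates). Camera axes: x right, y down, z forward; pixel columns grow to the right and rows downward; lengths in m; the calibration is good to about 2 mm. A picture is of the moment at which its call begins. calibration takes no time and is no camera call.
- r.hand_in(): hands the job in; it is judged then, once.
Trained networks look in the newest picture that a camera, given by its name, has taken for a name from the list of things; names that differ only in an ending like _2 or _b are one class to them, and where a whole thing is asked for, a point or a joint stands for the part that bears it (a point fixed in the world has none). Each returns a list of dicts, best first, with "conf" (0 to 1); they miss things now and then, are a little off and sometimes report something else, mostly with a low value. They report only what shows in the picture. A call takes as long as a camera call. They do not tell look-alikes from the thing itself.
- r.recognise(camera, label): "rect" ([left, top, width, height] in pixels, round what is visible of it).
- r.silhouettes(camera, label): "mask" (384x512 bool, what is visible of it) and "rect" ([left, top, width, height] in pixels, round what is visible of it).
The state is a dict: "t": time; "joints": joint angles; "joint_vel": joint speeds; "joint_efforts": joint torques, N m; "tool_pos": TCP position; "eef_rot": TCP orientation; "wrist_force": force on the tool from outside, world axes, zero at the start; "wrist_torque": the same for the moment, N m; "width": finger opening in m; "gripper_force": force on a finger pad.
Only numpy, scipy, OpenCV 4.12 (cv2) and the standard library are available. Lean on these libraries where they do the work, as an engineer would, in place of code of your own. Each camera call takes 0.05 s, during which the arm holds its last target. There are 200 camera calls.

## Task

Get the long aluminium plate ready for drilling: slide it over the base of the small drill stand until its far long edge is flush against the steel fence, then turn the clamp's crank clockwise until the foot comes down and holds the plate firmly in that place. Stop turning as soon as it is tight, so that the plate is not crushed, let go of the crank, and leave the other things on the bench where they are.

Things in the scene. Friction and masses are not known exactly. Their poses are not given: they have to be found in the camera images.
- stand: Fixed drill stand. Origin on the bench top under the middle of its black base (250 x 360 mm in x, y; top 25 mm up); x points from the robot's side to the fence, y left, z up. Drill head on the right; on the left a grey clamp, whose frame (44 mm wide) rises behind the fence and reaches forward over the base, 105 to 139 mm above the bench, to the screw at x = 45, y = 90 mm.
- fence (a point): Middle of the fence's near face, at its foot (stand x = 70, y = 0, 25 mm above the bench). The fence is a steel bar 240 mm long along the stand's y, standing 12 mm above the base.
- drill_tip (a point): Tip of the drill bit, 70 mm above the bench at stand x = 45, y = -80 mm. Over it the chuck (dia 48 mm at most, from 110 mm up), a round holder (dia 58 mm, from 190 mm) and motor (top at 307 mm), carried by two columns at stand x = 108 mm. All fixed.
- plate: The workpiece: plain aluminium plate 90 x 200 x 10 mm (x, y, z), 0.3 to 0.6 kg, lying loose and somewhat askew on the base, short of the fence. Origin at the centre of its underside; its long sides run along its y, and its far long edge (+x side, 45 mm from the origin) goes against the fence.
- foot: The clamp's foot, its pressing jaw: a black rubber disc 28 mm across, 14 mm high, on an 18 mm steel spindle. Origin at the centre of its underside. It moves straight down 20 mm per turn of the crank and does not turn; its underside is 77 mm above the bench at crank value 0. The rubber gives 2 to 3 mm when tight.
- crank (a joint): Crank angle (rad), growing clockwise seen from above, which lowers the foot (3.18 mm per rad); 0 to 18. At value a the knob is at stand x = 45 - 50 cos a, y = 90 + 50 sin a mm. It stays where it is left. Free turning takes about 3 N at the knob; with the foot tight 7 to 10 N; beyond about 15 N the plate is being crushed.
- crank_axis (a point): Point on the upright axis of the crank, at the height of knob_grip (183 mm above the bench). Fixed to the stand.
- knob_grip (a point): Centre of the crank's upright black knob, 50 mm from crank_axis: dia 22 mm, 52 mm high (155 to 207 mm above the bench), freely spinning on the steel crank arm. This point is 24 mm below its top.
- offcut: Bystander: aluminium offcut 60 x 90 x 10 mm on the bench; origin under its centre.
- motor: Bystander: spare motor, standing cylinder dia 36 mm, 58 mm high, on the left of the stand's base; origin under its centre.
- chuck_key: Bystander: steel T-shaped chuck key 75 x 44 x 12 mm on the right of the stand's base; origin under its centre.
- screwdriver: Bystander: screwdriver lying on the bench.
- calipers: Bystander: steel calipers 200 x 60 mm lying on the bench.
- pen: Bystander: blue pen, 140 mm, lying on the bench.
- jar: Bystander: closed jar dia 60 mm, 80 mm high, standing on the bench.
There are look-alikes about, which are no part of the job. What is shaped like the plate but red is not meant.

How it is judged:
By the outcome, as a careful person would: the job done as asked, in the order asked, and still so for the second after the job is handed in, with the robot touching nothing.
It also fails if it takes over 72 s, if anything falls off the work surface, if the arm or the gripper's body presses on something with over 40 N, if the wrist force passes 120 N, or if a joint passes its speed limit or range.

## Working session

There is one attempt and no reset: what is moved stays moved. The work goes in short steps, Python scripts to look and compute and a shell command to move; the robot and the scene stay as the last step left them, time stands still between calls to the robot, and variables do not carry over. Pictures are saved under pics/ and viewed, at most 11 in all, crops included, and the job is handed in when it is done.

```bash
ls; mkdir -p pics; cat > h.py <<'E'
import numpy as np, cv2
from bench import r
def snap(n,f):
    p,d=r.grab_frame(n); cv2.imwrite('pics/'+f,p[:,:,::-1]); np.save('pics/%s_d.npy'%n,d); return p,d
def ray(n,uv):
    c=r.calibration(n); uv=np.atleast_2d(np.asarray(uv,float))
    K=np.array([[c['fx'],0,c['cx']],[0,c['fy'],c['cy']],[0,0,1.]])
    s=cv2.undistortPoints(uv[:,None],K,np.array([c['k1'],0,0,0.]))[:,0]
    E=np.array(c['extrinsics']); R=E[:3,:3]; t=E[:3,3]
    return -R.T@t, np.c_[s,np.ones(len(s))]@R
def atz(n,uv,z):
    o,d=ray(n,uv); return o+d*((z-o[2])/d[:,2])[:,None]
def atd(n,uv,dep):
    o,d=ray(n,uv); return o+d*np.atleast_1d(dep)[:,None]
def proj(n,P):
    c=r.calibration(n);E=np.array(c['extrinsics']);P=np.atleast_2d(P)
    K=np.array([[c['fx'],0,c['cx']],[0,c['fy'],c['cy']],[0,0,1.]])
    return cv2.projectPoints(P.astype(float),cv2.Rodrigues(E[:3,:3])[0],E[:3,3],K,np.array([c['k1'],0,0,0.]))[0][:,0]
E
python3 - <<'E'
from h import *
for n in('scene','top'):
    snap(n,n+'0.png'); c=r.calibration(n); print(n,{k:v for k,v in c.items()if k!='extrinsics'}); print(np.round(atz(n,[[256,192]],0),3),np.round(ray(n,[[0,0]])[0],3))
    for l in('stand','plate','foot','crank','knob_grip','offcut','motor'):
        print(l,[(np.round(x['rect']),round(x['conf'],2)) for x in r.recognise(n,l)[:3]])
print(r.state())
E
```

```text
pics
scene {'fx': 348.9644177375757, 'fy': 348.9644177375757, 'cx': 251.95442581636857, 'cy': 190.3571256621024, 'k1': -0.08988964754274387}
[[ 0.351 -0.166  0.   ]] [0.981 0.924 0.819]
stand [(array([175., 127.,  87., 134.]), 0.68)]
plate [(array([215., 204.,  24.,  33.]), 0.91)]
foot [(array([172., 126.,  92., 137.]), 0.22)]
crank []
knob_grip [(array([194., 201.,   9.,  17.]), 0.41)]
offcut [(array([302., 283.,  42.,  30.]), 0.9), (array([245., 309.,  71.,  39.]), 0.47)]
motor [(array([216., 235.,  18.,  17.]), 0.48), (array([264., 266.,  24.,  31.]), 0.24)]
top {'fx': 417.80652093889796, 'fy': 417.80652093889796, 'cx': 255.06735869351252, 'cy': 196.20790593190685, 'k1': 0.04244574886694322}
[[0.518 0.047 0.   ]] [0.367 0.044 1.286]
stand [(array([220.,  97., 134., 121.]), 0.58)]
plate [(array([304., 237.,  67.,  67.]), 0.93), (array([243., 149.,  71.,  54.]), 0.92)]
foot []
crank [(array([241., 116.,  24.,  26.]), 0.51)]
knob_grip [(array([242., 113.,   7.,  15.]), 0.65)]
offcut [(array([115., 200.,  32.,  24.]), 0.67), (array([118., 132.,  25.,  61.]), 0.47)]
motor [(array([225., 149.,  15.,  14.]), 0.63)]
{'t': 0.8, 'joints': array([ 6.15625065e+01,  3.02188462e+01,  8.20876751e+01,  7.23835352e-04,
        6.76899141e+01, -1.02258231e+01]), 'joint_vel': array([ 0.04695614,  0.03006076,  0.04269158,  0.05943609, -0.07732137,
       -0.02137462]), 'joint_efforts': array([-2.18965010e-04, -4.42262113e+01, -1.78412515e+01, -2.69568909e-04,
        7.91490893e-04, -3.61473411e-06]), 'tool_pos': array([0.19527293, 0.5936883 , 0.23136054]), 'eef_rot': array([[-9.49906915e-01,  3.12532962e-01,  1.93492205e-05],
       [ 3.12532963e-01,  9.49906913e-01,  6.02732498e-05],
       [ 4.57418923e-07,  6.33012460e-05, -9.99999998e-01]]), 'wrist_force': array([ 0.38826916, -0.16249374,  0.49535471]), 'wrist_torque': array([ 0.0268632 , -0.00118413, -0.00490105]), 'gripper_force': 0.0, 'width': 0.08493182376517358}
```

```bash
sleep 0
python3 - <<'E'
import cv2
a=cv2.imread('pics/top0.png'); b=cv2.imread('pics/scene0.png')
cv2.imwrite('pics/topc.png',cv2.resize(a[85:285,200:390],None,fx=3,fy=3,interpolation=cv2.INTER_CUBIC)[:600])
cv2.imwrite('pics/scenec.png',cv2.resize(b[120:320,160:360],None,fx=3,fy=3,interpolation=cv2.INTER_CUBIC))
E
```

```text
(no output)
```

View pics/topc.png

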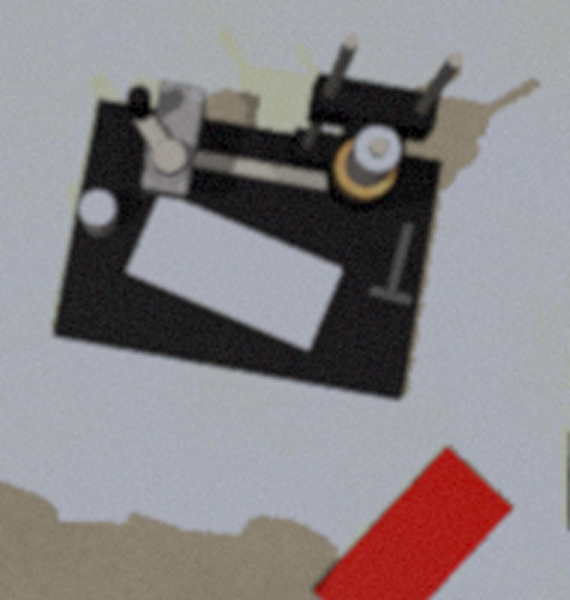

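View pics/scenec.png

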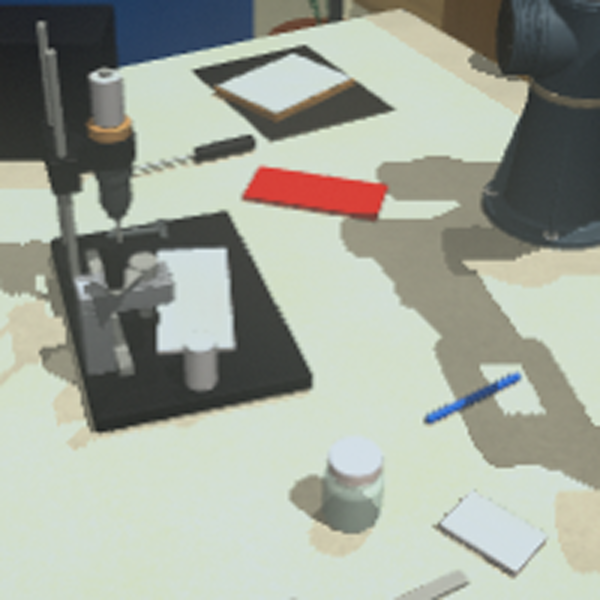

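The top view shows the stand's black base, corners at about (232,118), (347,138), (334,218), (218,196). The pale plate lies on it, corners at (253,150), (314,174), (303,202), (242,175). The motor is at (233,155), the chuck key is on the right, the crank knob is at (247,118), and the red look-alike is off the stand.

```bash
cat >> h.py <<'E'
def fitrect(pts,w,h):  # pts Nx2 of corners in order (+x+y),(+x-y),(-x-y),(-x+y); rigid fit
    m=np.array([[w,h],[w,-h],[-w,-h],[-w,h]])/2; c=pts.mean(0); q=pts-c
    a=np.arctan2((m[:,0]*q[:,1]-m[:,1]*q[:,0]).sum(),(m*q).sum())
    R=np.array([[np.cos(a),-np.sin(a)],[np.sin(a),np.cos(a)]]); return c,a,R,q-m@R.T
def stand2w(S,p): # S=(x,y,a)
    a=S[2]; return np.array([S[0]+np.cos(a)*p[0]-np.sin(a)*p[1],S[1]+np.sin(a)*p[0]+np.cos(a)*p[1]])
E
python3 - <<'E'
from h import *
import cv2
g=cv2.imread('pics/top0.png')
dark=(g.max(2)<75).astype(np.uint8)
def cr(l): return np.array(l)/3+[200,85]-[1/3,1/3]
sub=lambda c: cv2.cornerSubPix(cv2.cvtColor(g,cv2.COLOR_BGR2GRAY),c.astype(np.float32)[:,None],(4,4),(-1,-1),(3,50,.01))[:,0]
b=cr([(97,100),(440,160),(402,398),(55,333)]); p=cr([(160,195),(343,268),(308,350),(125,270)])
for nm,c,z,w,h in(('base',b,.025,.25,.36),('plate',p,.035,.09,.2)):
    s=sub(c); print(nm,np.round(s-c,1).tolist())
    for q in(c,s):
        P=atz('top',q,z)[:,:2]; C,a,R,res=fitrect(P,w,h); print(np.round(C,4),np.degrees(a),(res*1000).round(1).tolist())
S=None
C,a,R,_=fitrect(atz('top',sub(b),.025)[:,:2],.25,.36); S=(*C,a); print('S',S)
for nm,n in(('knob',None),):
    for cam in('top','scene'):
        k=r.recognise(cam,'knob_grip'); print(cam,[(x['rect'],x['conf']) for x in k[:2]])
for A in np.arange(0,6.3,.4):
    w=stand2w(S,(.045-.05*np.cos(A),.09+.05*np.sin(A))); print(round(A,1),proj('top',[*w,.207]).round(0),proj('scene',[*w,.183]).round(0))
print('axis',stand2w(S,(.045,.09)),'foot px',proj('top',[*stand2w(S,(.045,.09)),.15]),'drill',stand2w(S,(.045,-.08)))
d=np.load('pics/top_d.npy'); 
for u in((247,118),(256,137),(233,155),(326,134),(325,137)): print(u,atd('top',[u],d[u[1],u[0]]).round(3))
E
```

```text
Traceback (most recent call last):
cv2.error: OpenCV(4.12.0) :-1: error: (-5:Bad argument) in function 'cornerSubPix'
> Overload resolution failed:
>  - Layout of the output array corners is incompatible with cv::Mat
>  - Expected Ptr<cv::UMat> for argument 'corners'
```

```bash
python3 - <<'E'
from h import *
import cv2
g=cv2.imread('pics/top0.png')
def cr(l): return np.array(l)/3+[200,85]-[1/3,1/3]
sub=lambda c: cv2.cornerSubPix(cv2.cvtColor(g,cv2.COLOR_BGR2GRAY),np.ascontiguousarray(c.astype(np.float32).reshape(-1,1,2)),(4,4),(-1,-1),(3,50,.01))[:,0]
b=cr([(97,100),(440,160),(402,398),(55,333)]); p=cr([(160,195),(343,268),(308,350),(125,270)])
for nm,c,z,w,h in(('base',b,.025,.25,.36),('plate',p,.035,.09,.2)):
    s=sub(c); print(nm,np.round(s-c,1).tolist())
    for q in(c,s):
        P=atz('top',q,z)[:,:2]; C,a,R,res=fitrect(P,w,h); print(np.round(C,4),np.degrees(a),(res*1000).round(1).tolist())
C,a,R,_=fitrect(atz('top',sub(b),.025)[:,:2],.25,.36); S=(*C,a); print('S',S)
for A in np.arange(0,6.3,.4):
    w=stand2w(S,(.045-.05*np.cos(A),.09+.05*np.sin(A))); print(round(A,1),proj('top',[*w,.207]).round(0),proj('scene',[*w,.183]).round(0))
print('axis',stand2w(S,(.045,.09)),'drill',stand2w(S,(.045,-.08)))
d=np.load('pics/top_d.npy'); 
for u in((247,118),(256,137),(233,155),(326,134),(325,137)): print(u,atd('top',[u],d[u[1],u[0]]).round(3))
E
```

```text
base [[0.6, -0.2], [0.2, 0.3], [-0.7, 0.3], [-0.5, 0.6]]
[ 0.5921 -0.0342] -10.644324521976367 [[-1.9, -0.2], [-1.4, 2.5], [0.9, 1.3], [2.4, -3.6]]
[ 0.5912 -0.0339] -10.910941820787208 [[-1.2, -1.5], [-0.7, 2.0], [1.5, 2.3], [0.4, -2.8]]
plate [[-0.1, -0.5], [-0.0, 0.1], [0.2, 0.1], [-0.1, 0.5]]
[ 0.566  -0.0189] -23.543860460889714 [[-3.2, 0.2], [0.4, -0.5], [0.1, 0.3], [2.6, 0.0]]
[ 0.5658 -0.0189] -23.497235946207688 [[-1.4, 0.4], [0.1, -0.5], [-0.1, -0.2], [1.4, 0.3]]
S (np.float64(0.5912443705676786), np.float64(-0.033934177865725), np.float64(-0.19043185926628187))
0.0 [[252. 151.]] [[223. 197.]]
0.4 [[245. 148.]] [[223. 201.]]
0.8 [[240. 143.]] [[221. 204.]]
1.2 [[237. 136.]] [[217. 207.]]
1.6 [[237. 128.]] [[211. 209.]]
2.0 [[240. 122.]] [[204. 209.]]
2.4 [[246. 117.]] [[198. 208.]]
2.8 [[253. 114.]] [[194. 205.]]
3.2 [[260. 114.]] [[192. 202.]]
3.6 [[267. 117.]] [[193. 198.]]
4.0 [[272. 123.]] [[196. 195.]]
4.4 [[275. 130.]] [[200. 193.]]
4.8 [[274. 137.]] [[206. 192.]]
5.2 [[271. 144.]] [[212. 192.]]
5.6 [[265. 149.]] [[217. 193.]]
6.0 [[258. 151.]] [[221. 195.]]
axis [0.65246635 0.04592112] drill [ 0.62028825 -0.12100572]
(247, 118) [[0.69  0.069 0.21 ]]
(256, 137) [[0.652 0.045 0.16 ]]
(233, 155) [[0.618 0.113 0.082]]
(326, 134) [[ 0.62  -0.122  0.309]]
(325, 137) [[ 0.614 -0.12   0.302]]
```

```bash
python3 -m crank '[0,0,0,-7.3,1, -28,-38,0,0,1, -28,-38,0,0,1, -28,-38,0,0,1, -28,-38,0,0,1]'
python3 -m crank '[-28,-38,0,0,1, -28,-38,0,0,1, -28,-38,0,0,1, -28,-38,0,0,1, -28,-38,0,0,1]'
python3 -m crank '[-28,-38,0,0,1, -28,-38,0,0,1, -28,-38,0,0,1, -28,-38,0,0,1, -28,-38,0,0,1]'
cat > st.py <<'E'
from h import *
S=(.5912,-.0339,np.radians(-10.9))
def tos(p): a=S[2]; d=np.array(p[:2])-S[:2]; return 1e3*np.array([np.cos(a)*d[0]+np.sin(a)*d[1],-np.sin(a)*d[0]+np.cos(a)*d[1]])
if __name__=='__main__':
    s=r.state(); R=s['eef_rot']; print('t',s['t'],'stand xy mm',tos(s['tool_pos']).round(1),'z',s['tool_pos'][2].round(4),'tool y yaw',np.degrees(np.arctan2(-R[0,1],R[1,1])).round(2),'F',s['wrist_force'].round(1),'w',s['width'].round(4),s['gripper_force'].round(1))
E
python3 st.py
```

```text
t: 1.3
tool_pos: [0.277, 0.4218, 0.2315]
eef_rot: [[-0.982, 0.188, 0.001], [0.188, 0.982, 0.0], [-0.001, 0.0, -1.0]]
wrist_force: [0.9, 0.6, 0.5]
width: 0.0852
gripper_force: 0.0
t: 1.8
tool_pos: [0.3787, 0.2085, 0.2317]
eef_rot: [[-0.982, 0.189, 0.001], [0.189, 0.982, 0.0], [-0.001, 0.001, -1.0]]
wrist_force: [0.0, 0.7, 0.2]
width: 0.0856
gripper_force: 0.0
t: 2.3
tool_pos: [0.4802, -0.0049, 0.2316]
eef_rot: [[-0.982, 0.19, 0.001], [0.19, 0.982, 0.0], [-0.001, 0.0, -1.0]]
wrist_force: [0.2, 0.8, -0.2]
width: 0.0855
gripper_force: 0.0Traceback (most recent call last):
  File "st.py", line 5, in <module>
    s=r.state(); R=s['eef_rot']; print('t',s['t'],'stand xy mm',tos(s['tool_pos']).round(1),'z',s['tool_pos'][2].round(4),'tool y yaw',np.degrees(np.arctan2(-R[0,1],R[1,1])).round(2),'F',s['wrist_force'].round(1),'w',s['width'].round(4),s['gripper_force'].round(1))
                                                                                                                                                                                                                         ^^^^^^^^^^^^^^^^
AttributeError: 'float' object has no attribute 'round'
```

```bash
sed -i "s/s\['width'\].round(4),s\['gripper_force'\].round(1)/round(float(s['width']),4)/" st.py
python3 -m crank '[0,0,45,0,1, 0,0,45,0,1, 0,0,45,0,1, 0,0,45,0,1, 0,0,15,0,1]' >/dev/null
python3 -m crank '[0,0,5,0,1, 0,0,3,0,1, 0,0,3,0,1, 0,0,2,0,1, 0,0,0,0,1]'; python3 st.py; python3 -c "
from h import *
snap('scene','s1.png')
a=cv2.imread('pics/s1.png');cv2.imwrite('pics/s1c.png',cv2.resize(a[130:280,160:310],None,fx=4,fy=4,interpolation=2))"
```

```text
t: 3.3
tool_pos: [0.4801, -0.0029, 0.0241]
eef_rot: [[-0.982, 0.189, 0.002], [0.189, 0.982, -0.0], [-0.002, -0.0, -1.0]]
wrist_force: [-0.0, -0.1, 0.3]
width: 0.0852
gripper_force: 0.0
t 3.3 stand xy mm [-114.9    9.4] z 0.0241 tool y yaw -10.9 F [-0.  -0.1  0.3] w 0.0852
```

View pics/s1c.png

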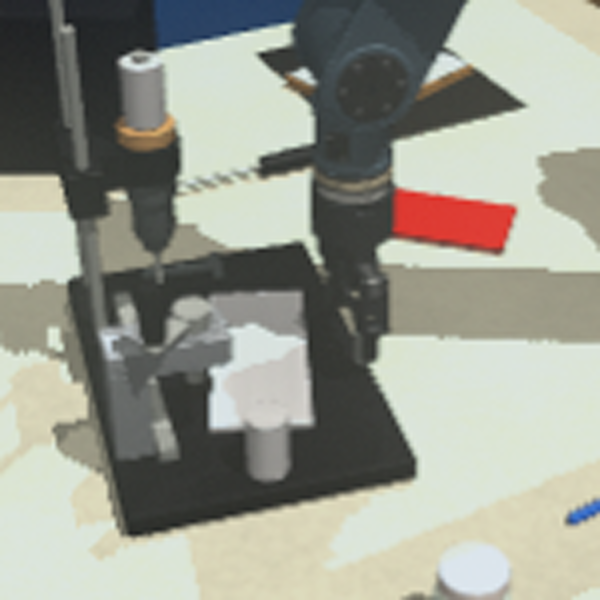

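The gripper stands in front of the plate with its fingertips just above the base edge, at about (250,216), clear of the motor at (227,240). I'll lower it a bit more and push.

```bash
python3 -m crank '[0,0,4,0,1, 0,0,3,0,1, -8,0,0,0,1, -8,0,0,0,1, -8,0,0,0,1]'|sed -n '2p;4p'
python3 -m crank '[-8,0,0,0,1, -8,0,0,0,1, -7,0,0,0,1, -7,0,0,0,1, -7,0,0,0,1]'|sed -n '2p;4p'; python3 st.py
```

```text
tool_pos: [0.5039, -0.0076, 0.0163]
wrist_force: [-1.8, -0.7, -0.3]
tool_pos: [0.5398, -0.0145, 0.0163]
wrist_force: [-1.7, -0.0, 0.6]
t 4.35 stand xy mm [-54.2   9.3] z 0.0163 tool y yaw -10.91 F [-1.7 -0.   0.6] w 0.0852
```

```bash
python3 -m crank '[-5,0,0,0,1, -5,0,0,0,1, -4,0,0,0,1, -3,0,0,0,1, 0,0,0,0,1]'|sed -n '2p;4p'
python3 st.py; python3 - <<'E'
from h import *
snap('top','t1.png'); a=cv2.imread('pics/t1.png');cv2.imwrite('pics/t1c.png',cv2.resize(a[95:235,205:365],None,fx=4,fy=4,interpolation=2))
E
```

```text
tool_pos: [0.5572, -0.0178, 0.0163]
wrist_force: [-0.2, 0.5, -0.5]
t 4.85 stand xy mm [-36.4   9.4] z 0.0163 tool y yaw -10.9 F [-0.2  0.5 -0.5] w 0.0853
```

View pics/t1c.png

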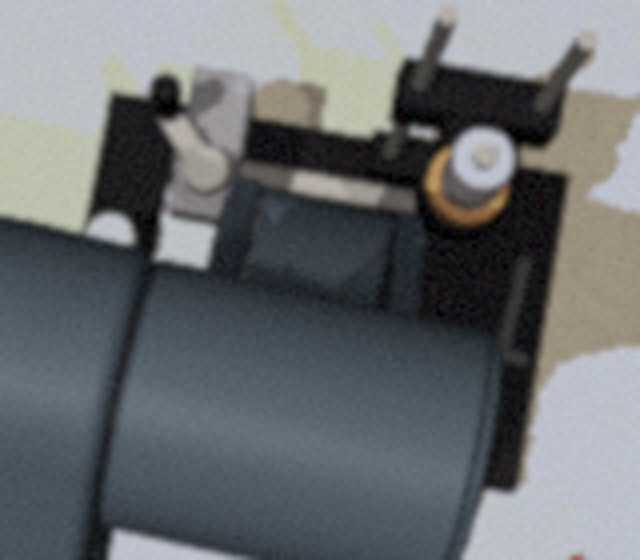

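The arm hides the plate here, but the motor at (233,151) and the chuck key are undisturbed. I'll creep forward until the fence pushes back.

```bash
for i in 1; do python3 -m crank '[-2,0,0,0,1, -2,0,0,0,1, 0,0,0,0,1]'|sed -n '2p;4p'; done
python3 -m crank '[-1,0,0,0,1, -1,0,0,0,1]'|sed -n '2p;4p'
python3 -m crank '[-1,0,0,0,1, 0,0,0,0,1]'|sed -n '2p;4p'; python3 st.py; python3 - <<'E'
from h import *
for l in ('plate',):
  for n in('top','scene'):
    snap(n,n+'x.png'); print(n,[(np.round(x['rect']),round(x['conf'],2),int(x['mask'].sum())) for x in r.silhouettes(n,l)[:3]])
E
```

```text
tool_pos: [0.5601, -0.0184, 0.0164]
wrist_force: [-1.9, 0.7, 1.2]
tool_pos: [0.5616, -0.0187, 0.0163]
wrist_force: [-2.8, 0.6, 1.6]
tool_pos: [0.5634, -0.019, 0.0163]
wrist_force: [-1.5, 0.3, 0.6]
t 5.6 stand xy mm [-30.1   9.3] z 0.0163 tool y yaw -10.91 F [-1.5  0.3  0.6] w 0.0853
top [(array([304., 236.,  67.,  64.]), 0.89, 2045), (array([245., 148.,  12.,  12.]), 0.64, 119)]
scene [(array([201., 207.,  24.,  39.]), 0.76, 448), (array([240., 176.,  46.,  16.]), 0.72, 528)]
```

```bash
for k in a; do python3 -m crank '[-1,0,0,0,1, -1,0,0,0,1]'|sed -n '2p;4p'
python3 -m crank '[-1,0,0,0,1, 0,0,0,0,1]'|sed -n '2p;4p'; done; python3 st.py; python3 - <<'E'
from h import *
snap('scene','s2.png')
a=cv2.imread('pics/s2.png');cv2.imwrite('pics/s2c.png',cv2.resize(a[160:260,170:270],None,fx=6,fy=6,interpolation=2))
E
```

```text
tool_pos: [0.5643, -0.0192, 0.0163]
wrist_force: [-3.7, 0.8, 2.0]
tool_pos: [0.566, -0.0195, 0.0163]
wrist_force: [-4.1, 0.9, 1.5]
t 6.2 stand xy mm [-27.5   9.3] z 0.0163 tool y yaw -10.91 F [-4.1  0.9  1.5] w 0.0856
```

View pics/s2c.png

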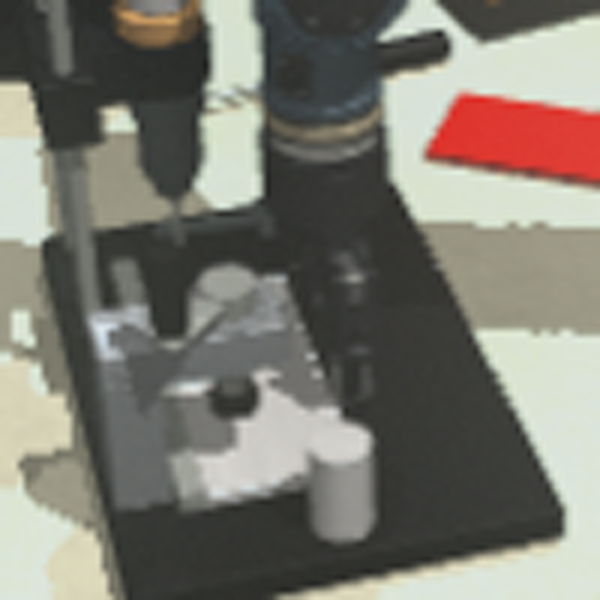

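The plate now reaches the fence at its left end, at about (201,241), and the foot hovers over it at (209,226). The force is rising, so I'll press lightly to seat it.

```bash
python3 -m crank '[-1,0,0,0,1, 0,0,0,0,1]'|sed -n '2p;4p'
python3 -m crank '[-1,0,0,0,1, 0,0,0,0,1]'|sed -n '2p;4p'; python3 st.py
```

```text
tool_pos: [0.5659, -0.0195, 0.0163]
wrist_force: [-5.0, 0.2, 3.3]
tool_pos: [0.5659, -0.0195, 0.0162]
wrist_force: [-6.4, 1.2, 4.2]
t 6.65 stand xy mm [-27.5   9.4] z 0.0162 tool y yaw -10.9 F [-6.4  1.2  4.2] w 0.0856
```

```bash
python3 -m crank '[-2,0,0,0,1, 0,0,0,0,1]'|sed -n '2p;4p'
python3 -m crank '[-2,0,0,0,1, 0,0,0,0,1]'|sed -n '2p;4p'; python3 st.py; python3 -c "
from bench import r; print(r.state()['wrist_torque'])"
```

```text
tool_pos: [0.5659, -0.0194, 0.0161]
wrist_force: [-9.3, 0.9, 7.0]
tool_pos: [0.566, -0.0194, 0.016]
wrist_force: [-12.0, 1.0, 9.7]
t 7.05 stand xy mm [-27.5   9.5] z 0.016 tool y yaw -10.89 F [-12.    1.    9.7] w 0.0854
[ 0.13650038  1.78908864 -0.0463214 ]
```

```bash
python3 -m crank '[5,0,0,0,1, 10,0,0,0,1, 15,0,0,0,1, 20,0,0,0,1, 20,0,-20,0,1]' >/dev/null
python3 -m crank '[0,0,-45,0,1, 0,0,-45,0,1, 0,0,-45,0,1, 20,30,-45,0,1, 30,38,0,0,1]'|sed -n '2p;4p'
python3 -m crank '[20,40,0,0,1, 20,40,0,0,1, 0,45,0,0,1, 0,45,0,0,1, 0,45,0,0,1]'|sed -n '2p;4p'; python3 st.py
python3 - <<'E'
from h import *
snap('top','t2.png'); a=cv2.imread('pics/t2.png');cv2.imwrite('pics/t2c.png',cv2.resize(a[95:235,205:365],None,fx=4,fy=4,interpolation=2))
E
```

```text
tool_pos: [0.4762, 0.063, 0.2162]
wrist_force: [1.5, 0.8, -0.7]
tool_pos: [0.4715, 0.2855, 0.211]
wrist_force: [0.6, -0.2, 0.2]
t 8.55 stand xy mm [-177.9  291. ] z 0.211 tool y yaw -10.9 F [ 0.6 -0.2  0.2] w 0.0854
```

View pics/t2c.png

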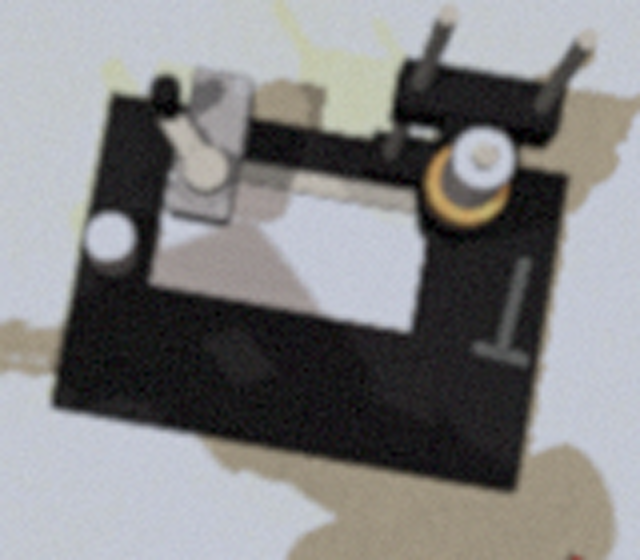

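The plate now lies along the fence: its near edge runs from about (242,166) to (308,178), with no gap showing. I'll check that numerically and locate the crank knob.

```bash
python3 - <<'E'
from st import *
cr=lambda l:np.array(l)/4+[205,95]-[.4,.4]
P=atz('top',cr([(150,286),(412,333),(423,215)]),.035); print([tos(p).round(1) for p in P])
B=atz('top',cr([(111,94),(568,176),(517,490),(53,405)]),.025); print([tos(p).round(1) for p in B])
d=np.load('pics/top_d.npy')
g=cv2.imread('pics/t2.png')
u=np.array([(x,y) for y in range(108,128) for x in range(238,256)]); Q=atd('top',u,d[u[:,1],u[:,0]])
k=(Q[:,2]>.195)&(Q[:,2]<.225); print(k.sum(),Q[k].mean(0),tos(Q[k].mean(0)),Q[k].min(0),Q[k].max(0))
s=tos(Q[k].mean(0))-[45,90]; print(np.hypot(*s),np.arctan2(s[1],-s[0]))
for n in('top','scene'):
  print(n,[(np.round(x['rect']),round(x['conf'],2)) for x in r.recognise(n,'knob_grip')[:2]])
E
```

```text
[array([-20.8, 120.5]), array([-20.2, -80.9]), array([ 70.7, -73.7])]
[array([123.2, 178.8]), array([ 123.1, -178.5]), array([-121.9, -179.7]), array([-122.5,  176.5])]
55 [0.69275262 0.07095465 0.20661577] [ 79.89294322 122.16607355] [0.6843399  0.06091486 0.19712943] [0.70266598 0.07977653 0.21184737]
47.45707296747441 2.396835828183742
top [(array([178., 223.,   7.,  48.]), 0.64), (array([387., 202.,  12.,  60.]), 0.48)]
scene [(array([194., 200.,   8.,  16.]), 0.44)]
```

Near edge at x = -20.8 and -20.2 where -20 is flush, so the plate is flush. The crank is at about 2.4 rad, or that plus one turn. Next I go to the knob.

```bash
python3 -m crank '[0,0,-25,0,1, -37,-24,0,0,1, -37,-24,0,0,1, -37,-24,0,0,1, -37,-24,0,0,1]'>/dev/null
python3 -m crank '[-37,-24,0,0,1, -37,-24,0,0,1, -37,-23,0,0,1, 0,0,0,0,1, 0,0,0,0,1]'>/dev/null; python3 st.py
python3 - <<'E'
from st import *
for a in(2.4,8.68): print(a,proj('scene',[*stand2w((*S[:2],S[2]),(.045,.09)),.077-.00318*a+.007]))
E
```

```text
t 9.7 stand xy mm [ 80.6 119. ] z 0.2347 tool y yaw -11.11 F [-0.6  0.2 -0.6] w 0.0852
2.4 [[209.60640219 225.82904958]]
8.68 [[209.93450502 230.40012155]]
```

```bash
python3 -m crank '[0,5,25,0,1, 0,0,25,0,1, 0,0,12,0,1, 0,0,8,0,1, 0,0,0,0,1]'|sed -n '2p;4p'
python3 -m crank '[0,0,0,0,0, 0,0,0,0,0, 0,0,0,0,0, 0,0,0,0,0, 0,0,0,0,0]'; python3 st.py; python3 - <<'E'
from h import *
snap('scene','s3.png')
a=cv2.imread('pics/s3.png');cv2.imwrite('pics/s3c.png',cv2.resize(a[130:250,150:270],None,fx=5,fy=5,interpolation=2))
E
```

```text
tool_pos: [0.6928, 0.0754, 0.1646]
wrist_force: [0.2, 0.5, 0.0]
t: 10.7
tool_pos: [0.6939, 0.0745, 0.1662]
eef_rot: [[-0.982, 0.189, 0.001], [0.189, 0.982, -0.001], [-0.001, -0.001, -1.0]]
wrist_force: [0.3, -1.3, 2.4]
width: 0.0205
gripper_force: 58.5
t 10.7 stand xy mm [ 80.4 125.9] z 0.1662 tool y yaw -10.9 F [ 0.3 -1.3  2.4] w 0.0205
```

View pics/s3c.png

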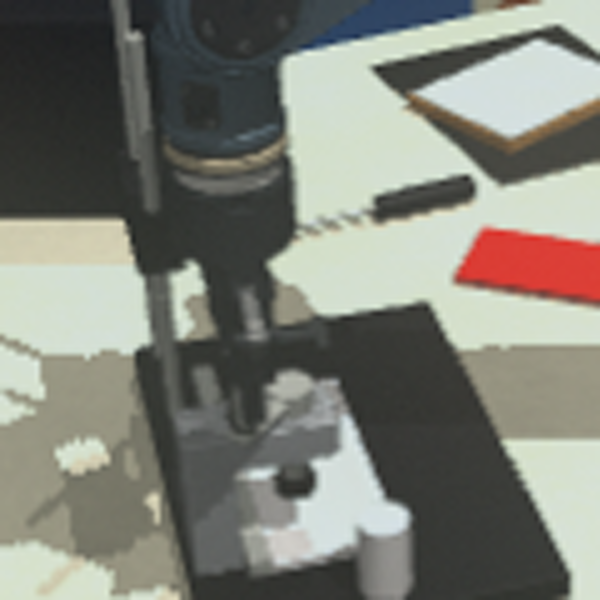

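The knob is gripped between the fingers at about (199,212), and the foot is at (209,226), well above the plate. I'll work out the circle rows from the present angle.

```bash
python3 - <<'E'
import numpy as np
a=2.35+np.arange(21)*np.pi/10
p=np.round(50*np.c_[np.cos(a),np.sin(a)])
d=np.diff(p,axis=0).astype(int)
for i in range(0,20,5): print(', '.join(f'{x},{y},0,0,0' for x,y in d[i:i+5]))
E
```

```text
-9,-13,0,0,0, -5,-15,0,0,0, 0,-16,0,0,0, 4,-14,0,0,0, 9,-13,0,0,0
13,-9,0,0,0, 15,-5,0,0,0, 16,0,0,0,0, 14,4,0,0,0, 13,9,0,0,0
9,13,0,0,0, 5,15,0,0,0, 0,16,0,0,0, -4,14,0,0,0, -9,13,0,0,0
-13,9,0,0,0, -15,5,0,0,0, -16,0,0,0,0, -14,-4,0,0,0, -13,-9,0,0,0
```

```bash
python3 -m crank '[-9,-13,0,0,0, -5,-15,0,0,0]'|sed -n '2p;4,6p'; python3 st.py
```

```text
tool_pos: [0.7025, 0.0455, 0.1661]
wrist_force: [-3.9, 2.4, 7.1]
width: 0.0201
gripper_force: 58.9
t 10.95 stand xy mm [94.3 99. ] z 0.1661 tool y yaw -10.84 F [-3.9  2.4  7.1] w 0.0201
```

```bash
cat > an.py <<'E'
from st import *
s=r.state(); p=tos(s['tool_pos'])-[45,90]; a=np.arctan2(p[1],-p[0])%(2*np.pi); F=s['wrist_force'][:2]; c,q=np.cos(S[2]),np.sin(S[2]); f=np.array([c*F[0]+q*F[1],-q*F[0]+c*F[1]])
t=np.array([np.sin(a),np.cos(a)])
print('t',round(s['t'],2),'a mod',a.round(3),'r',np.hypot(*p).round(1),'tang F',(f@t).round(1),'radial',(f@p/np.hypot(*p)).round(1),'Fz',s['wrist_force'][2].round(1),'z',s['tool_pos'][2].round(4),'w',s['width'])
E
python3 -m crank '[0,-16,0,0,0, 4,-14,0,0,0, 9,-13,0,0,0]'>/dev/null; python3 an.py
python3 -m crank '[13,-9,0,0,0, 15,-5,0,0,0, 16,0,0,0,0, 14,4,0,0,0, 13,9,0,0,0]'>/dev/null; python3 an.py
```

```text
t 11.25 a mod 3.9 r 49.8 tang F -3.3 radial -8.7 Fz 7.1 z 0.1661 w 0.02027009462216958
t 11.75 a mod 5.421 r 49.7 tang F -3.0 radial -2.4 Fz 1.9 z 0.1662 w 0.020419592005397058
```

```bash
python3 -m crank '[9,13,0,0,0, 5,15,0,0,0, 0,16,0,0,0, -4,14,0,0,0, -9,13,0,0,0]'>/dev/null; python3 an.py
python3 -m crank '[-13,9,0,0,0, -15,5,0,0,0, -16,0,0,0,0, -14,-4,0,0,0, -13,-9,0,0,0]'>/dev/null; python3 an.py
python3 -m crank '[-9,-13,0,0,0, -5,-15,0,0,0, 0,-16,0,0,0, 4,-14,0,0,0, 9,-13,0,0,0]'>/dev/null; python3 an.py
```

```text
t 12.25 a mod 0.757 r 50.7 tang F -3.4 radial -3.1 Fz 5.6 z 0.1661 w 0.020495659077472108
t 12.75 a mod 2.311 r 50.5 tang F -2.9 radial -4.1 Fz 9.2 z 0.1661 w 0.020541111005789148
t 13.25 a mod 3.884 r 49.6 tang F -3.4 radial -4.8 Fz 5.9 z 0.1661 w 0.020484776277419244
```

```bash
python3 -m crank '[13,-9,0,0,0, 15,-5,0,0,0, 16,0,0,0,0, 14,4,0,0,0, 13,9,0,0,0]'>/dev/null; python3 an.py
python3 -m crank '[9,13,0,0,0, 5,15,0,0,0, 0,16,0,0,0]'>/dev/null; python3 an.py
python3 - <<'E'
import numpy as np
a=2.35+6.283*1.65+np.arange(15)*.1
p=np.round(50*np.c_[np.cos(a),np.sin(a)],1); p=p
d=np.diff(p,axis=0).round(1)
print(a[0]); print(', '.join(f'{x},{y},0,0,0' for x,y in d))
E
```

```text
t 13.75 a mod 5.459 r 49.7 tang F -3.4 radial -3.0 Fz 4.1 z 0.1661 w 0.02056347335433008
t 14.05 a mod 0.166 r 50.5 tang F -2.4 radial -3.3 Fz 5.2 z 0.1661 w 0.020459644013487
12.716949999999999
-1.0,4.9,0,0,0, -1.4,4.8,0,0,0, -2.0,4.6,0,0,0, -2.4,4.4,0,0,0, -2.8,4.1,0,0,0, -3.2,3.8,0,0,0, -3.6,3.5,0,0,0, -3.9,3.1,0,0,0, -4.2,2.7,0,0,0, -4.5,2.3,0,0,0, -4.7,1.8,0,0,0, -4.8,1.3,0,0,0, -4.9,0.8,0,0,0, -5.0,0.4,0,0,0
```

```bash
python3 -m crank '[-1,5,0,0,0, -1,5,0,0,0, -2,4,0,0,0, -2,4,0,0,0]'>/dev/null; python3 an.py
python3 -m crank '[-3,4,0,0,0, 0,0,0,0,0]'>/dev/null; python3 an.py
python3 -m crank '[-3,4,0,0,0, 0,0,0,0,0]'>/dev/null; python3 an.py
```

```text
t 14.45 a mod 0.546 r 50.6 tang F -3.0 radial -2.9 Fz 7.5 z 0.1661 w 0.02064445835965558
t 14.65 a mod 0.656 r 50.6 tang F -1.6 radial -1.7 Fz 8.1 z 0.1661 w 0.02049384355207069
t 14.85 a mod 0.748 r 50.7 tang F -2.2 radial -1.5 Fz 6.4 z 0.1661 w 0.020505543815481326
```

```bash
python3 -m crank '[-3.5,3.5,0,0,0, 0,0,0,0,0]'>/dev/null; python3 an.py
python3 -m crank '[-4,3,0,0,0, 0,0,0,0,0]'>/dev/null; python3 an.py
python3 -m crank '[-4,3,0,0,0, 0,0,0,0,0]'>/dev/null; python3 an.py
```

```text
t 15.05 a mod 0.838 r 50.7 tang F -1.2 radial -0.8 Fz 8.2 z 0.1661 w 0.02025724532046244
t 15.25 a mod 0.93 r 50.7 tang F -2.7 radial -1.0 Fz 9.7 z 0.1661 w 0.02038254030745404
t 15.45 a mod 1.022 r 50.8 tang F -3.6 radial -2.8 Fz 7.9 z 0.1661 w 0.020511064344667602
```

```bash
python3 -m crank '[-4,2.5,0,0,0, 0,0,0,0,0]'>/dev/null; python3 an.py
python3 -m crank '[-4.5,2.5,0,0,0, 0,0,0,0,0]'>/dev/null; python3 an.py
```

```text
t 15.65 a mod 1.108 r 50.8 tang F -3.8 radial -3.4 Fz 9.8 z 0.1661 w 0.020144126232354124
t 15.85 a mod 1.202 r 50.9 tang F -4.7 radial -4.3 Fz 9.5 z 0.1661 w 0.02062811910142781
```

Contact is building. I'm at an absolute angle of about 13.77, so I'll continue in small steps.

```bash
python3 -m crank '[-4.7,1.5,0,0,0, 0,0,0,0,0]'>/dev/null; python3 an.py
python3 -m crank '[-3,1,0,0,0, 0,0,0,0,0]'>/dev/null; python3 an.py
```

```text
t 16.05 a mod 1.29 r 50.8 tang F -5.2 radial -4.1 Fz 10.3 z 0.166 w 0.020133730277339928
t 16.25 a mod 1.34 r 50.9 tang F -6.0 radial -5.6 Fz 10.6 z 0.166 w 0.020373006832975334
```

```bash
python3 -m crank '[-4,0.5,0,0,0, 0,0,0,0,0]'>/dev/null; python3 an.py
python3 -m crank '[-3,0.5,0,0,0, 0,0,0,0,0]'>/dev/null; python3 an.py
```

```text
t 16.45 a mod 1.413 r 50.9 tang F -5.7 radial -5.7 Fz 10.2 z 0.166 w 0.020787688189874812
t 16.65 a mod 1.464 r 50.9 tang F -6.1 radial -5.4 Fz 11.4 z 0.166 w 0.020567296402977484
```

```bash
python3 -m crank '[-4,0.3,0,0,0, 0,0,0,0,0]'>/dev/null; python3 an.py
python3 -m crank '[-3,0,0,0,0, 0,0,0,0,0]'>/dev/null; python3 an.py
```

```text
t 16.85 a mod 1.537 r 50.9 tang F -7.2 radial -7.1 Fz 12.7 z 0.166 w 0.020341953999180762
t 17.05 a mod 1.587 r 50.9 tang F -7.2 radial -7.1 Fz 11.8 z 0.1659 w 0.020187719710500457
```

```bash
python3 -m crank '[-3,-0.2,0,0,0, 0,0,0,0,0]'>/dev/null; python3 an.py
```

```text
t 17.25 a mod 1.639 r 50.9 tang F -7.3 radial -5.6 Fz 12.8 z 0.166 w 0.02060066409146439
```

It's tight: 7.3 N at the knob and about 3 mm of rubber squeeze. I'll let go, rise and look.

```bash
python3 -m crank '[1.5,0,0,0,0, 0,0,0,0,0.6, 0,0,0,0,1, 0,0,0,0,1, 0,0,0,0,1]'|sed -n '2p;4,6p'
python3 -m crank '[0,0,-10,0,1, 0,0,-20,0,1, 0,0,-40,0,1, 20,30,-20,0,1, 40,25,0,0,1]'|sed -n '2p;4p'
python3 -m crank '[40,25,0,0,1, 40,25,0,0,1, 40,25,0,0,1, 40,25,0,0,1, 0,0,0,0,1]'|sed -n '2p;4p'
python3 - <<'E'
from st import *
a,_=snap('top','t4.png'); b,_=snap('scene','s4.png')
x=cv2.resize(a[95:235,205:365],None,fx=2.5,fy=2.5,interpolation=2); y=cv2.resize(b[150:290,160:320],None,fx=2.5,fy=2.5,interpolation=2)
cv2.imwrite('pics/f4.png',np.hstack([x,y])[:,:,::-1])
for n in('top','scene'): print(n,[(np.round(x['rect']),round(x['conf'],2)) for x in r.recognise(n,'knob_grip')[:2]])
for A in(1.5,1.64,1.8): print(A,proj('top',[*stand2w(S,(.045-.05*np.cos(A),.09+.05*np.sin(A))),.207]))
E
```

```text
tool_pos: [0.668, 0.0968, 0.1645]
wrist_force: [0.4, -0.1, 0.2]
width: 0.077
gripper_force: 0.0
tool_pos: [0.625, 0.1617, 0.2603]
wrist_force: [0.1, 1.0, 0.3]
tool_pos: [0.4767, 0.2934, 0.2561]
wrist_force: [-0.5, -0.3, 0.0]
top [(array([230., 136.,  13.,  10.]), 0.56)]
scene []
1.5 [[236.93114294 130.23951413]]
1.64 [[237.42418074 127.68902743]]
1.8 [[238.42431876 124.89113082]]
```

View pics/f4.png

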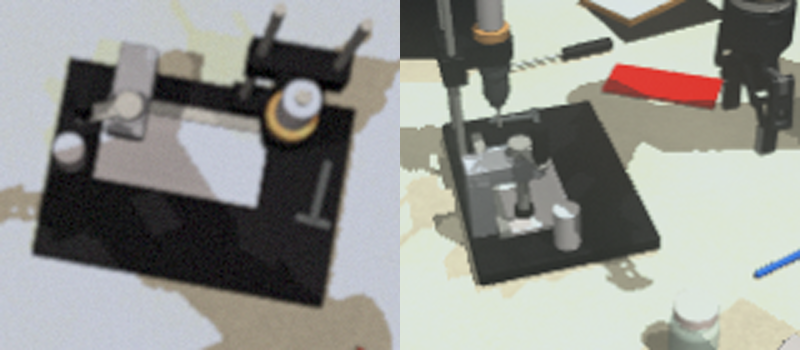

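The plate is still flush and the bystanders are in place, but the knob's top-view position near (237,140) needs checking against depth.

```bash
python3 - <<'E'
from st import *
d=np.load('pics/top_d.npy')
import os
_,d=r.grab_frame('top')
u=np.array([(x,y) for y in range(108,155) for x in range(225,280)]); Q=atd('top',u,d[u[:,1],u[:,0]])
k=(Q[:,2]>.19)&(Q[:,2]<.225); print(k.sum(),u[k].mean(0),Q[k].mean(0),tos(Q[k].mean(0)))
s=tos(np.median(Q[k],0))-[45,90]; print(np.hypot(*s),np.arctan2(s[1],-s[0]))
a=cv2.imread('pics/t4.png');b=cv2.imread('pics/s4.png')
f=lambda i:cv2.resize(cv2.convertScaleAbs(i,alpha=1.8,beta=20),None,fx=8,fy=8,interpolation=2)
cv2.imwrite('pics/k4.png',np.hstack([f(a[105:165,222:272]),f(b[190:250,180:230])]))
E
```

```text
56 [237.80357143 136.55357143] [0.6414024  0.09335456 0.20676094] [ 25.23342351 134.45177142]
48.06706158766103 1.1526046522161655
```

View pics/k4.png

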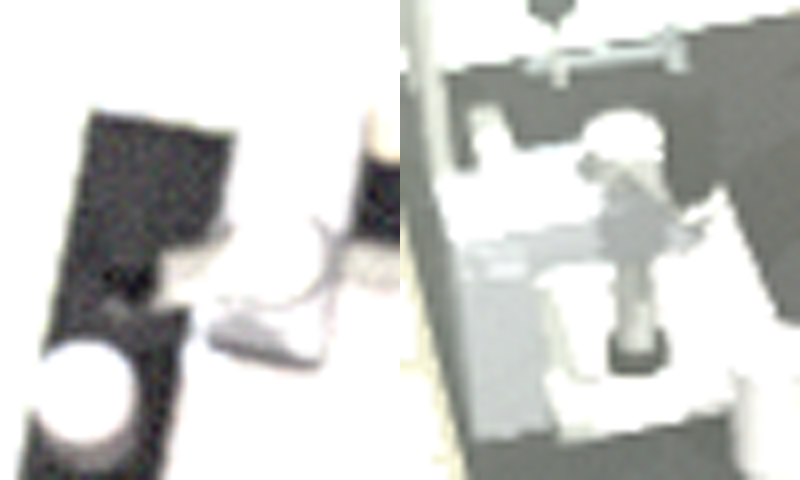

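The knob now sits at about 1.15 rad (modulo a turn) instead of 1.64, so it moved back on release and the clamp may be too loose. I'll regrasp and tighten again, checking the knob while the fingers open.

```bash
python3 -m crank '[-33,-27,0,0,1, -33,-27,0,0,1, -33,-27,0,0,1, -33,-27,0,0,1, -33,-28,0,0,1]'>/dev/null
python3 -m crank '[-34,-28,0,0,1, 0,0,0,0,1, 0,0,0,0,1]' >/dev/null; python3 st.py
```

```text
t 19.8 stand xy mm [ 31.6 131.1] z 0.2546 tool y yaw -11.16 F [-0.5  0.1  0.7] w 0.0856
```

```bash
python3 -m crank '[7,4,20,0,1, 0,0,30,0,1, 0,0,25,0,1, 0,0,13,0,1, 0,0,0,0,1]'|sed -n '2p;4p'; python3 an.py
python3 -m crank '[0,0,0,0,0, 0,0,0,0,0, 0,0,0,0,0, 0,0,0,0,0, 0,0,0,0,0]'>/dev/null; python3 an.py
```

```text
tool_pos: [0.6381, 0.0973, 0.1653]
wrist_force: [-0.4, -0.1, 0.3]
t 20.3 a mod 1.109 r 53.2 tang F -0.4 radial 0.1 Fz 0.3 z 0.1653 w 0.08530051365016963
t 20.8 a mod 1.149 r 51.9 tang F 0.0 radial -0.1 Fz 2.2 z 0.1684 w 0.020078252338253583
```

```bash
python3 -m crank '[-4,1.5,0,0,0, 0,0,0,0,0]'>/dev/null; python3 an.py
python3 -m crank '[-4,1.5,0,0,0, 0,0,0,0,0]'>/dev/null; python3 an.py
python3 -m crank '[-4,1,0,0,0, 0,0,0,0,0]'>/dev/null; python3 an.py
```

```text
t 21.0 a mod 1.202 r 51.8 tang F -4.5 radial -0.5 Fz 7.0 z 0.1683 w 0.02022565469815487
t 21.2 a mod 1.278 r 51.6 tang F -5.4 radial -1.9 Fz 7.7 z 0.1683 w 0.02064024256163094
t 21.4 a mod 1.352 r 51.4 tang F -5.9 radial -2.3 Fz 7.7 z 0.1683 w 0.02028497061321898
```

```bash
python3 -m crank '[-4,1,0,0,0, 0,0,0,0,0]'>/dev/null; python3 an.py
python3 -m crank '[-4,0.5,0,0,0, 0,0,0,0,0]'>/dev/null; python3 an.py
python3 -m crank '[-4,0,0,0,0, 0,0,0,0,0]'>/dev/null; python3 an.py
```

```text
t 21.6 a mod 1.425 r 51.2 tang F -6.2 radial -3.8 Fz 7.0 z 0.1683 w 0.020583125225478074
t 21.8 a mod 1.497 r 51.0 tang F -7.2 radial -4.3 Fz 8.8 z 0.1683 w 0.020602998164590314
t 22.0 a mod 1.567 r 50.8 tang F -7.9 radial -4.4 Fz 8.4 z 0.1682 w 0.020486210595066792
```

```bash
python3 -m crank '[-3,0,0,0,0, 0,0,0,0,0]'>/dev/null; python3 an.py
python3 - <<'E'
from st import *
_,d=r.grab_frame('top'); p=r.grab_frame('scene')[0]; cv2.imwrite('pics/s5.png',p[:,:,::-1])
print([(np.round(x['rect']),round(x['conf'],2)) for x in r.recognise('scene','knob_grip')[:2]],[(np.round(x['rect']),round(x['conf'],2)) for x in r.recognise('scene','foot')[:2]])
E
```

```text
t 22.2 a mod 1.616 r 50.7 tang F -8.6 radial -6.7 Fz 9.3 z 0.1682 w 0.02037941790487708
[(array([266., 263.,  22.,  32.]), 0.47), (array([202., 204.,  10.,  14.]), 0.41)] []
```

Now 8.6 N. I'll open in place without any other motion and check the knob before lifting.

```bash
python3 -m crank '[0,0,0,0,0.4, 0,0,0,0,0.7, 0,0,0,0,1, 0,0,0,0,1, 0,0,0,0,1]'>/dev/null; python3 an.py
python3 - <<'E'
from st import *
c,d=r.grab_frame('scene'); cv2.imwrite('pics/s6.png',c[:,:,::-1])
print([(np.round(x['rect']),round(x['conf'],2)) for x in r.recognise('scene','knob_grip')[:2]])
u=np.array([(x,y) for y in range(185,222) for x in range(190,235)]); Q=atd('scene',u,d[u[:,1],u[:,0]])
g=c[u[:,1],u[:,0]].max(1)
sx=np.array([tos(q) for q in Q]); k=(Q[:,2]>.158)&(Q[:,2]<.205)&(np.hypot(sx[:,0]-45,sx[:,1]-90)<64)&(g<70)
print(k.sum(),np.median(sx[k],0),sx[k].min(0),sx[k].max(0))
for A in(1.2,1.65):print(A,proj('scene',[*stand2w(S,(.045-.05*np.cos(A),.09+.05*np.sin(A))),.207]),proj('scene',[*stand2w(S,(.045-.05*np.cos(A),.09+.05*np.sin(A))),.155]))
e=cv2.imread('pics/s5.png');f=lambda i:cv2.resize(cv2.convertScaleAbs(i[180:250,180:230],alpha=1.8,beta=20),None,fx=8,fy=8,interpolation=2)
cv2.imwrite('pics/k6.png',np.hstack([f(e),f(c[:,:,::-1])]))
E
```

```text
t 22.9 a mod 1.673 r 53.4 tang F 0.2 radial 0.7 Fz 0.2 z 0.1671 w 0.08564949195891042
[]
34 [ 32.17049107 140.51768819] [22.36852751 94.52277816] [ 60.13005254 147.96614384]
1.2 [[216.18404836 200.65834479]] [[216.91958136 214.16149743]]
1.65 [[209.40020369 202.41524649]] [[210.31825303 215.97002963]]
```

View pics/k6.png

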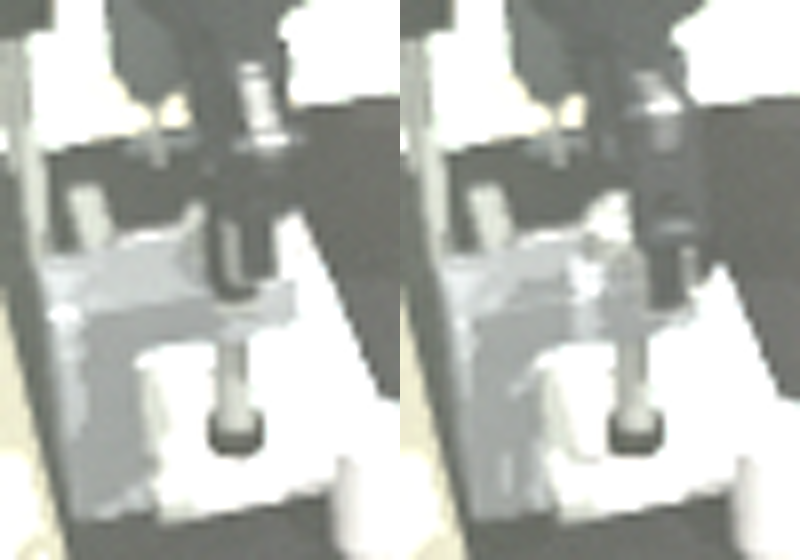

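```bash
python3 -m crank '[0,0,-10,0,1, 0,0,-30,0,1, 0,0,-40,0,1, 0,0,0,0,1, 0,0,0,0,1]'>/dev/null; cat > kn.py <<'E'
from st import *
c,d=r.grab_frame('scene'); cv2.imwrite('pics/s7.png',c[:,:,::-1])
print(r.state()['t'],[(np.round(x['rect']),round(x['conf'],2)) for x in r.recognise('scene','knob_grip')[:2]])
u=np.array([(x,y) for y in range(185,226) for x in range(190,235)]); Q=atd('scene',u,d[u[:,1],u[:,0]])
sx=np.array([tos(q) for q in Q]); k=(Q[:,2]>.17)&(Q[:,2]<.215)&(abs(np.hypot(sx[:,0]-45,sx[:,1]-90)-50)<16)
print(k.sum(),np.median(sx[k],0),sx[k].min(0),sx[k].max(0),u[k].mean(0))
E
python3 kn.py
```

```text
23.55 [(array([213., 196.,   6.,  21.]), 0.62)]
75 [ 31.69018834 143.81745992] [ 21.46141552 123.28307961] [ 39.2140389  149.44705517] [215.38666667 205.82666667]
```

The knob rests at about 1.25 again. Released abruptly under load, the springy rubber winds the crank back, past the point where friction would hold it. So I'll regrasp, retighten to the tight force, ease back under grip until the load on the fingers is gone, then open.

```bash
python3 -m crank '[22,-5,0,0,1, 0,0,0,0,1, 0,0,0,0,1]'>/dev/null; python3 st.py
python3 -m crank '[0,0,25,0,1, 0,0,30,0,1, 0,0,17,0,1, 0,0,8,0,1, 0,0,0,0,1]'>/dev/null; python3 st.py; python3 an.py
python3 -m crank '[0,0,0,0,0, 0,0,0,0,0, 0,0,0,0,0, 0,0,0,0,0, 0,0,0,0,0]'>/dev/null; python3 st.py; python3 an.py
```

```text
t 23.9 stand xy mm [ 27.9 137.9] z 0.2463 tool y yaw -10.91 F [-0.  -0.6  0.5] w 0.0853
t 24.4 stand xy mm [ 28.1 137.8] z 0.1656 tool y yaw -10.91 F [ 0.6 -0.3  0.4] w 0.0854
t 24.4 a mod 1.232 r 50.7 tang F 0.6 radial -0.3 Fz 0.4 z 0.1656 w 0.08540133303686055
t 24.9 stand xy mm [ 28.7 137.4] z 0.1684 tool y yaw -10.89 F [-0.5 -3.1  1.4] w 0.0201
t 24.9 a mod 1.24 r 50.1 tang F -0.9 radial -3.0 Fz 1.4 z 0.1684 w 0.02011419471335938
```

```bash
python3 -m crank '[-4,1.5,0,0,0, -4,1,0,0,0, -4,1,0,0,0, 0,0,0,0,0]'>/dev/null; python3 an.py
python3 -m crank '[-4,0.5,0,0,0, -3,0.2,0,0,0, 0,0,0,0,0, 0,0,0,0,0]'>/dev/null; python3 an.py
```

```text
t 25.3 a mod 1.451 r 50.6 tang F -5.6 radial -2.9 Fz 7.8 z 0.1683 w 0.020296540528829836
t 25.7 a mod 1.573 r 50.9 tang F -5.6 radial -4.4 Fz 7.2 z 0.1683 w 0.020203302492228434
```

```bash
python3 -m crank '[-4,0,0,0,0, 0,0,0,0,0]'>/dev/null; python3 an.py
python3 -m crank '[-3,-0.2,0,0,0, 0,0,0,0,0]'>/dev/null; python3 an.py;python3 -m crank '[0,0,0,0,0, 0,0,0,0,0]'>/dev/null; python3 an.py
```

```text
t 25.9 a mod 1.645 r 51.0 tang F -6.9 radial -4.3 Fz 8.8 z 0.1683 w 0.02067444457621226
t 26.1 a mod 1.696 r 51.1 tang F -6.4 radial -5.1 Fz 8.3 z 0.1682 w 0.020374542063694146
t 26.3 a mod 1.695 r 51.1 tang F -6.1 radial -5.2 Fz 7.8 z 0.1682 w 0.020180420558552577
```

Force is lower than before at the same tool angle, so the knob is creeping along the pads: they close radially while the pull runs along their faces. I'll open, turn the gripper 90° around the knob so the pads push squarely along the tangent, and regrip.

```bash
python3 -m crank '[2,0,0,0,0, 0,0,0,0,0.4, 0,0,0,0,1, 0,0,0,0,1, 0,0,0,0,1]'>/dev/null; python3 st.py; python3 kn.py; python3 -c "
from bench import r;print(r.state()['joints'])"
```

```text
t 26.8 stand xy mm [ 52.5 142.2] z 0.1671 tool y yaw -10.91 F [ 0.3 -0.3  0.1] w 0.0766
26.85 []
24 [ 25.41257481 144.19940329] [ 22.31560554 134.50589056] [ 31.47989259 147.97334687] [217.33333333 206.41666667]
[-1.31210555e+00  3.81940293e+01  7.74748720e+01  8.81591487e-03
  6.43344600e+01 -8.04127845e+01]
```

```bash
python3 -m crank '[12,-2,0,0,1, 12,-2,0,0,1, 0,0,0,8,1, 0,0,0,8,1, 0,0,0,8,1]'>/dev/null
python3 -m crank '[0,0,0,8,1, 0,0,0,8,1, 0,0,0,8,1, 0,0,0,8,1, 0,0,0,8,1]'>/dev/null
python3 -m crank '[0,0,0,8,1, 0,0,0,8,1, 0,0,0,8,1, 0,0,0,2,1, 0,0,0,0,1]'|sed -n '2p;4p'; python3 st.py; python3 an.py; python3 kn.py
```

```text
tool_pos: [0.6452, 0.0962, 0.1673]
wrist_force: [0.1, -0.0, 0.8]
t 28.4 stand xy mm [ 28.4 138. ] z 0.1673 tool y yaw -100.9 F [ 0.1 -0.   0.8] w 0.0854
t 28.4 a mod 1.238 r 50.8 tang F 0.1 radial -0.0 Fz 0.8 z 0.1673 w 0.08541467002822162
28.45 []
109 [ 35.29815513 144.58015382] [ 21.72479557 126.10370286] [ 84.08861671 150.50720115] [211.08256881 205.99082569]
```

Now grip: the pads centre on the knob along the tangent, so the tool x measures where the knob really is.

```bash
python3 -m crank '[0,0,0,0,0, 0,0,0,0,0, 0,0,0,0,0, 0,0,0,0,0, 0,0,0,0,0]'>/dev/null; python3 st.py; python3 an.py
```

```text
t 29.0 stand xy mm [ 28.4 137.9] z 0.1676 tool y yaw -100.9 F [-0.7 -0.4 -0.3] w 0.02
t 29.0 a mod 1.237 r 50.7 tang F -0.7 radial -0.3 Fz -0.3 z 0.1676 w 0.020005578448488548
```

```bash
python3 -m crank '[1,4,0,0,0, 0,0,0,0,0]'>/dev/null; python3 an.py
python3 -m crank '[1,4,0,0,0, 0,0,0,0,0]'>/dev/null; python3 an.py
python3 -m crank '[0.5,4,0,0,0, 0,0,0,0,0]'>/dev/null; python3 an.py
```

```text
t 29.2 a mod 1.286 r 50.9 tang F -4.7 radial 0.4 Fz 4.9 z 0.1675 w 0.02020816986969205
t 29.4 a mod 1.363 r 51.2 tang F -4.8 radial 0.5 Fz 4.5 z 0.1675 w 0.02052528333991668
t 29.6 a mod 1.437 r 51.4 tang F -5.8 radial 1.6 Fz 5.6 z 0.1675 w 0.020574533172386354
```

```bash
python3 -m crank '[0,4,0,0,0, 0,0,0,0,0]'>/dev/null; python3 an.py
python3 -m crank '[0,4,0,0,0, 0,0,0,0,0]'>/dev/null; python3 an.py
python3 -m crank '[0,4,0,0,0, 0,0,0,0,0]'>/dev/null; python3 an.py
```

```text
t 29.8 a mod 1.51 r 51.7 tang F -6.3 radial 2.7 Fz 5.1 z 0.1675 w 0.020613232238164875
t 30.0 a mod 1.584 r 51.9 tang F -7.0 radial 2.5 Fz 5.6 z 0.1675 w 0.020420330844283085
t 30.2 a mod 1.659 r 52.2 tang F -7.8 radial 2.2 Fz 5.3 z 0.1675 w 0.020672281246869626
```

It's tight at 7.8 N with a positive grip. Now I'll ease the push off gently.

```bash
python3 -m crank '[0,-1,0,0,0, 0,0,0,0,0]'>/dev/null; python3 an.py
python3 -m crank '[0,-1,0,0,0, 0,0,0,0,0]'>/dev/null; python3 an.py
python3 -m crank '[0,-0.5,0,0,0, 0,0,0,0,0]'>/dev/null; python3 an.py
```

```text
t 30.4 a mod 1.658 r 52.2 tang F -5.0 radial 2.6 Fz 3.4 z 0.1675 w 0.02056689636344282
t 30.6 a mod 1.657 r 52.1 tang F -4.3 radial 3.6 Fz 3.3 z 0.1675 w 0.020399182700930697
t 30.8 a mod 1.656 r 52.1 tang F -3.4 radial 4.2 Fz 2.5 z 0.1676 w 0.020041700924982964
```

```bash
python3 -m crank '[0,-0.5,0,0,0, 0,0,0,0,0]'>/dev/null; python3 an.py
python3 -m crank '[0,-0.5,0,0,0, 0,0,0,0,0]'>/dev/null; python3 an.py
python3 -m crank '[0,-0.5,0,0,0, 0,0,0,0,0]'>/dev/null; python3 an.py
```

```text
t 31.0 a mod 1.655 r 52.1 tang F -2.4 radial 5.0 Fz 2.0 z 0.1676 w 0.02052458811546551
t 31.2 a mod 1.646 r 52.1 tang F -2.5 radial 5.2 Fz 2.1 z 0.1676 w 0.020468344290050892
t 31.4 a mod 1.637 r 52.0 tang F -3.1 radial 5.5 Fz 2.9 z 0.1676 w 0.020610041696515657
```

```bash
python3 -m crank '[0.5,-1,0,0,0, 0,-1,0,0,0, 0,0,0,0,0]'>/dev/null; python3 an.py
python3 -m crank '[0.5,-1,0,0,0, 0,-1,0,0,0, 0,0,0,0,0]'>/dev/null; python3 an.py
python3 -m crank '[0.5,-1,0,0,0, 0,-1,0,0,0, 0,0,0,0,0]'>/dev/null; python3 an.py
```

```text
t 31.7 a mod 1.594 r 51.9 tang F -2.5 radial 6.2 Fz 3.2 z 0.1675 w 0.020537875549126144
t 32.0 a mod 1.556 r 51.7 tang F -3.4 radial 4.4 Fz 3.6 z 0.1676 w 0.020112903951687914
t 32.3 a mod 1.519 r 51.7 tang F -1.5 radial 3.0 Fz 4.3 z 0.1675 w 0.0204248966256508
```

```bash
python3 -m crank '[0,-1,0,0,0, 0,-1,0,0,0, 0,0,0,0,0]'>/dev/null; python3 an.py
python3 -m crank '[0,-1,0,0,0, 0,0,0,0,0, 0,0,0,0,0]'>/dev/null; python3 an.py
python3 -m crank '[0,-1,0,0,0, 0,0,0,0,0, 0,0,0,0,0]'>/dev/null; python3 an.py
```

```text
t 32.6 a mod 1.481 r 51.6 tang F -1.4 radial 1.5 Fz 3.7 z 0.1675 w 0.020572271973151972
t 32.9 a mod 1.464 r 51.6 tang F -0.5 radial -1.0 Fz 5.4 z 0.1675 w 0.020447004169235457
t 33.2 a mod 1.446 r 51.6 tang F -1.3 radial -2.3 Fz 5.3 z 0.1674 w 0.02021418087549446
```

```bash
python3 -m crank '[0,-1,0,0,0, 0,0,0,0,0, 0,0,0,0,0]'>/dev/null; python3 an.py
python3 -m crank '[0,-1,0,0,0, 0,0,0,0,0, 0,0,0,0,0]'>/dev/null; python3 an.py
```

```text
t 33.5 a mod 1.428 r 51.6 tang F -1.0 radial -4.2 Fz 4.7 z 0.1674 w 0.020163833031889563
t 33.8 a mod 1.41 r 51.6 tang F -0.8 radial -5.7 Fz 6.5 z 0.1674 w 0.020410767632928945
```

```bash
python3 -m crank '[-1,-0.5,0,0,0, -1,-0.5,0,0,0, 0,0,0,0,0]'>/dev/null; python3 an.py
python3 -m crank '[0,-0.5,0,0,0, 0,0,0,0,0, 0,0,0,0,0]'>/dev/null; python3 an.py
```

```text
t 34.1 a mod 1.382 r 51.3 tang F -1.0 radial -0.6 Fz 5.3 z 0.1675 w 0.02031957210013378
t 34.4 a mod 1.372 r 51.3 tang F -0.9 radial -2.6 Fz 5.5 z 0.1674 w 0.020391698090459914
```

```bash
python3 -m crank '[-0.5,-0.5,0,0,0, 0,-0.5,0,0,0, 0,0,0,0,0, 0,0,0,0,0]'>/dev/null; python3 an.py
python3 -m crank '[0,0,0,0,0.3, 0,0,0,0,0.3, 0,0,0,0,0.6, 0,0,0,0,1, 0,0,0,0,1]'>/dev/null; python3 an.py
python3 -m crank '[0,0,-10,0,1, 0,0,-30,0,1, 0,0,-40,0,1, 0,0,0,0,1, 0,0,0,0,1]'>/dev/null; python3 kn.py
python3 - <<'E'
from st import *
for A in(1.2,1.35,1.5,1.65): print(A,proj('scene',[*stand2w(S,(.045-.05*np.cos(A),.09+.05*np.sin(A))),.181]))
E
```

```text
t 34.8 a mod 1.352 r 51.2 tang F -0.4 radial -0.7 Fz 4.6 z 0.1675 w 0.020640099124288287
t 35.3 a mod 1.345 r 50.9 tang F -0.1 radial -0.2 Fz 0.2 z 0.167 w 0.06836941735040866
35.85 [(array([222., 233.,  10.,  15.]), 0.25)]
74 [ 31.91016972 144.09818301] [ 22.29723259 127.1254993 ] [ 39.20084988 148.91201791] [215.35135135 205.77027027]
1.2 [[216.55541334 207.49859898]]
1.35 [[214.4733188  208.27766615]]
1.5 [[212.22453559 208.87770725]]
1.65 [[209.86382576 209.2824643 ]]
```

The crank always settles at about the same angle, around 13.8 rad, where friction balances the rubber with roughly 2 mm of squeeze. That is its natural rest after tightening. I'll retreat, verify the plate and hand in.

```bash
python3 -m crank '[15,-30,0,0,1, 25,-38,0,0,1, 25,-38,0,0,1, 25,-38,0,0,1, 25,-38,0,0,1]'>/dev/null
python3 -m crank '[30,-20,0,0,1, 30,0,0,0,1, 30,0,0,0,1, 0,0,0,0,1, 0,0,0,0,1]'>/dev/null; python3 st.py
python3 - <<'E'
from st import *
c,d=snap('top','t9.png'); o=cv2.imread('pics/t2.png')
u=np.array([(x,y) for y in range(108,155) for x in range(225,280)]); Q=atd('top',u,d[u[:,1],u[:,0]])
k=(Q[:,2]>.19)&(Q[:,2]<.225); s=tos(np.median(Q[k],0))-[45,90]; print('knob',np.hypot(*s),np.arctan2(s[1],-s[0]))
f=lambda i:cv2.resize(i[95:235,205:365],None,fx=2.5,fy=2.5,interpolation=2)
cv2.imwrite('pics/f9.png',np.hstack([f(o),f(c[:,:,::-1])]))
E
```

```text
t 36.9 stand xy mm [-169.2  344.2] z 0.2458 tool y yaw -100.83 F [-1.  -0.6  0. ] w 0.0853
knob 47.9824546169126 1.167635822014015
```

View pics/f9.png

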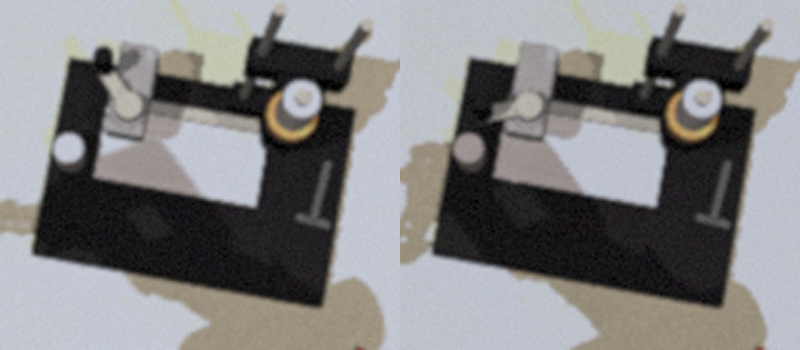

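The plate's edges match those seen after the push (near edge (243,166) to (308,178)), the motor and chuck key are unmoved, and the gripper is clear.

```bash
python3 -c "
from bench import r; print(r.hand_in())"
```

```text
the job is handed in; nothing more can be done
None
```

The job is handed in, but the verdict wasn't reported: the plate is flush against the fence and clamped, tightened to 7–9 N at the knob; on letting go the crank springs back about 0.4 rad, leaving roughly 2 mm of rubber squeeze, and the stand's motor and chuck key have not moved.

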